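# Register a steel seal ring from the parts tray on the gauging plate

### The arm

A 6-joint arm with a two-finger parallel gripper is mounted at the origin on a cart in front of the work surface, level with it; the furniture and walls round the work are solid. World frame = base frame: x ahead of the robot, y to its left, z up, the work surface at z = 0. Lengths are in m, angles in rad, forces in N, time in s.
With the tool pointing down it reaches from about 0.375 to 0.9 m from the base axis. Payload 3.1 kg.
Tool frame: the origin (TCP) lies between the finger pads; the fingertips stand 25 mm ahead of it and the grasp point (between the pads) lies 6 mm ahead of it; y points along the fingers, x is the direction in which the jaws open and shut, and the axes are right-handed (so a half turn about y gives the same grasp; the last joint's range is limited). The gripper opens to 87 mm and grips with 3 to 60 N. Pads are 19 mm wide; open, the fingers measure 117 mm over their backs; the gripper's body (75 mm by 190 mm) begins 51 mm behind the grasp point.
Start: joints at [-1.377, 0.527, 1.433, -0, 1.181, -0.178], TCP at [0.227, -0.582, 0.248] pointing down, gripper open.
Joint ranges: [-3.08, 3.08], [-0.75, 2.2], [0.22, 2.44], [-1.43, 4.57], [0, 2.65], [-2.85, 2.85]. Speed limits (rad/s): [2.79, 2.79, 3.14, 3.14, 3.14, 3.14].

### API

Orientations are given as a unit quaternion [x, y, z, w].
In Python, from rig import robot gives the robot as it stands.
- The arm moves only by the tool carry_out, never from a script. Its argument "moves" is a list of rows, each a list of 7 numbers: the opening, from 0 (shut) to 1 (fully open), then the shift along the tool's x, y, z in cm, then the turn, a rotation vector about the tool's x, y, z in rad. In form: [[grip, x, y, z, rx, ry, rz], ...]. A call has 1 to 20 rows; each row is the pose to reach, as a shift and turn from the pose commanded when the call began, along the tool's axes at that moment; what a row does not reach only later rows make up. A row lasts 1/10 s, in which the tool goes at most 50 mm and 8.59 degrees, less where a joint would pass 70% of its speed; a pose out of reach is approached as far as the arm can. A call with a gripper value outside its range is refused whole. The fingers move at their own pace and stop on an object; "force" is the grip in N (left out, the last holds). Time passes only in rows, so rows that repeat a pose let the fingers close. It gives the time, the measured TCP pose, the force and the opening at its end, in the units of the state.
- robot.get_obs(): the state, without advancing time (a new reading comes with each control period).
- robot.camera(name): name is "side" or "top" or "wrist"; returns the picture (400x640x3 uint8, red, green, blue); there is no depth.
- robot.camera_params(name): a dict with "fx", "fy", "cx", "cy" (pixels), "k1" (the pictures are not rectified: a ray, as slopes to the right and down, at radius r is drawn at 1 + k1 r^2 times it, then the intrinsics apply), "extrinsics" (4x4, takes a point from camera to world coordinates); the wrist camera has in their place "mount" (4x4, takes a point from camera to tool coordinates, whose origin is the TCP and whose axes are the tool frame's). Camera axes: x right, y down, z forward; pixel columns grow to the right and rows downward; lengths in m; the calibration is good to about 2 mm. A picture is of the moment at which its call begins: read the wrist's pose just before it. camera_params takes no time and is no camera call.
- robot.hand_in(): hands the job in, once; it reports no verdict.
The state is a dict: "time": time; "q": joint angles; "joint_velocities": joint speeds; "joint_torque": joint torques, N m; "position": TCP position; "tool_rot": TCP orientation; "ft_force": force on the tool from outside, world axes, zero at the start; "moment": the same for the moment, N m; "grip_width": finger opening in m.
Only numpy, scipy, OpenCV 4.12 (cv2) and the standard library are available. Lean on these libraries where they do the work, as an engineer would, in place of code of your own. Each camera call takes 0.05 s, during which the arm holds its last target.

### The job

Pick the steel seal ring out of the sloping blue parts tray and lay it flat on the aluminium gauging plate, clear of the two dark stop bars. Then push it along the plate until it sits flat against both stops, and leave it there. Leave the brass weight and the round tin where they lie in the tray.

Things in the scene. Friction and masses are not known exactly. Their poses are not given: they have to be found in the camera images.
- steel_ring: stainless seal ring, outside diameter 27.6 mm, 12 mm high, 35 g; grasp it across its outside (the bore is closed to fingers). Origin: centre of its underside; z is its axis, so in the tray it leans with the tray's floor. It lies in any one of the three compartments.
- brass_weight: brass calibration weight, 25 mm diameter, 26 mm high, origin at the centre of its underside; lies in another compartment and stays there
- seal_tin: round grey tin, 46 mm diameter, 20 mm high, origin at the centre of its underside; lies in another compartment and stays there
- parts_tray: blue tray on a fixed stand, 120 x 280 mm; three compartments at y = -92, 0, +92 mm, each 88 wide, 112 deep inside. Origin on the bench under its middle, z up, x to its high back. The floor slopes 15 degrees, low at the front (-x), 26 mm above the bench in the middle; walls and dividers 4 mm thick stand 32 mm square to it. The parts' undersides are about 23 mm above the bench.
- gauge_plate: fixed aluminium plate, 140 x 140 x 12 mm, origin at the centre of its underside. On its top stand two dark steel stop bars, 14 mm wide, 44 mm long, 10 mm high: one on the +x side, its face (towards -x) at x = 50 mm, from y = 0 to 44 mm; one on the +y side, its face (towards -y) at y = 50 mm, from x = 0 to 44 mm.
- stop_corner (a point): point on the plate's top where the faces of the two stop bars would meet (x = 50, y = 50, z = 12 mm of the plate), axes as the plate's; the ring against both stops has its origin at x = y = -13.8 mm from it

How it is judged:
By the outcome, as a careful person would: the job done as asked, in the order asked, and still so for the second after the job is handed in, with the robot touching nothing.
It also fails if it takes over 58 s, if anything falls off the work surface, if the arm or the gripper's body presses on something with over 40 N, if the wrist force passes 120 N, or if a joint passes its speed limit or range.

## Working session

There is one attempt and no reset: what is moved stays moved. The work goes in short steps, Python scripts to look and compute and a tool call to move; the robot and the scene stay as the last step left them, time stands still between calls to the robot, and variables do not carry over. Pictures are saved under pics/ and viewed, and the job is handed in when it is done.

Besides the shell and the picture viewer there is one more tool, called in YAML: its name, and indented under it one key for each argument. carry_out: Moves the arm, as the interface text tells. Its arguments: {"type":"object","properties":{"moves":{"type":"array"},"force":{"type":"number"}},"required":["moves"]}

```bash
ls; mkdir -p pics; python3 - <<'E'
from rig import robot
import cv2,numpy as np
o=robot.get_obs(); print(o)
for n in("side","top","wrist"):
    print(n,robot.camera_params(n))
    cv2.imwrite(f"pics/{n}0.png",robot.camera(n)[:,:,::-1])
E
```

```text
pics
{'time': 0.0, 'q': array([-1.37751573e+00,  5.28463224e-01,  1.43391769e+00,  2.96416549e-05,
        1.18137654e+00, -1.78473334e-01]), 'joint_velocities': array([ 0.00119422,  0.00071901, -0.00130806,  0.0012108 , -0.00094447,
       -0.00030945]), 'joint_torque': array([ 3.34734877e-04, -4.40042746e+01, -1.76589131e+01,  6.33282680e-02,
        5.82038693e-02, -1.65160654e-04]), 'position': array([ 0.22694855, -0.58160799,  0.24656849]), 'tool_rot': array([-0.58324484,  0.39952449, -0.39844772,  0.584333  ]), 'ft_force': array([ 0.23330467,  0.0649677 , -0.19282301]), 'moment': array([-0.0045654 ,  0.02550727,  0.01424062]), 'grip_width': 0.08686195139797273}
side {'fx': 366.8317538482899, 'fy': 366.8317538482899, 'cx': 320.947101316576, 'cy': 199.09616701818777, 'k1': -0.06679295249876775, 'extrinsics': array([[-0.88272103, -0.24516   ,  0.40087423,  0.16556847],
       [-0.46989363,  0.45711883, -0.75514392,  0.59213659],
       [ 0.00188392, -0.85494968, -0.51870753,  0.5314096 ],
       [ 0.        ,  0.        ,  0.        ,  1.        ]])}
top {'fx': 517.2189154840601, 'fy': 517.2189154840601, 'cx': 320.28714833299756, 'cy': 200.91995855792402, 'k1': 0.03416016401497898, 'extrinsics': array([[-0.01513929, -0.99244798,  0.12172841,  0.39084615],
       [-0.99965662,  0.01762734,  0.01938842, -0.08584241],
       [-0.02138774, -0.12139309, -0.99237406,  1.1678055 ],
       [ 0.        ,  0.        ,  0.        ,  1.        ]])}
wrist {'fx': 283.7570943715837, 'fy': 283.7570943715837, 'cx': 323.0102045738268, 'cy': 197.6395571911429, 'k1': 0.004149429216991719, 'mount': array([[ 9.99999686e-01, -4.77352408e-04,  6.32326426e-04,
        -2.58877940e-04],
       [-7.45046398e-04, -2.95146149e-01,  9.55451828e-01,
        -1.36967618e-01],
       [-2.69458521e-04, -9.55451999e-01, -2.95146412e-01,
         8.28588279e-02],
       [ 0.00000000e+00,  0.00000000e+00,  0.00000000e+00,
         1.00000000e+00]])}
```

View pics/side0.png

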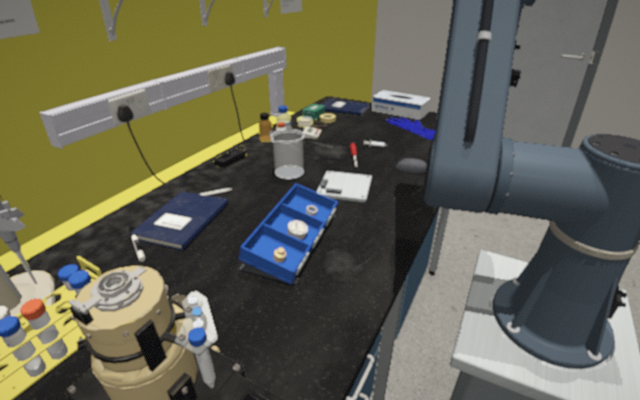

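View pics/top0.png

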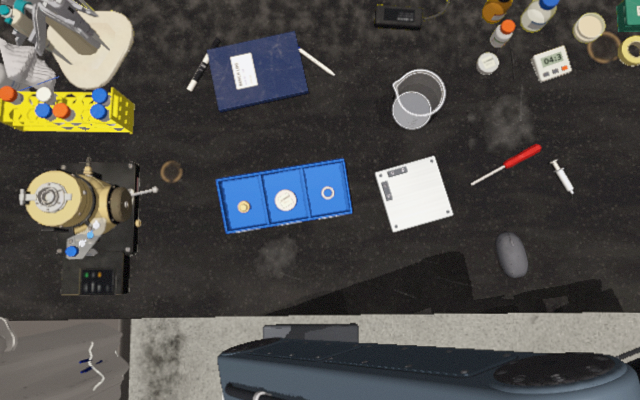

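View pics/wrist0.png

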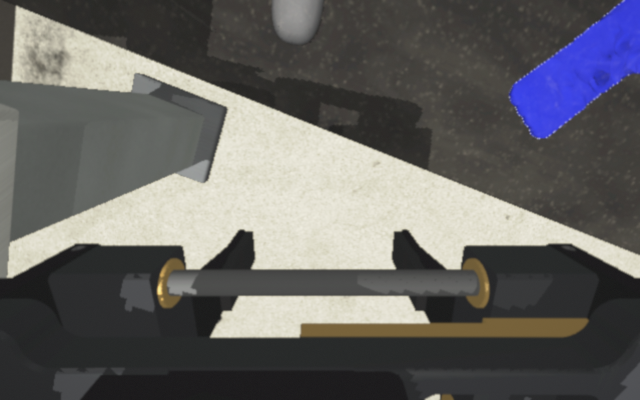

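```bash
cat > h.py <<'E'
import numpy as np,cv2
from scipy.spatial.transform import Rotation as R
from scipy.optimize import least_squares
def K(p): return np.array([[p['fx'],0,p['cx']],[0,p['fy'],p['cy']],[0,0,1.]])
def D(p): return np.array([p['k1'],0,0,0,0.])
def tool(o):
    T=np.eye(4);T[:3,:3]=R.from_quat(o['tool_rot']).as_matrix();T[:3,3]=o['position'];return T
def ext(p,T=None): return p['extrinsics'] if 'extrinsics' in p else T@p['mount']
def proj(p,X,T=None):
    C=np.linalg.inv(ext(p,T)); rv=cv2.Rodrigues(C[:3,:3])[0]
    return cv2.projectPoints(np.atleast_2d(np.asarray(X,float)),rv,C[:3,3],K(p),D(p))[0][:,0]
def ray(p,uv,T=None):
    n=cv2.undistortPoints(np.array(uv,float).reshape(-1,1,2),K(p),D(p))[:,0]
    E=ext(p,T);d=np.c_[n,np.ones(len(n))]@E[:3,:3].T
    return E[:3,3],d/np.linalg.norm(d,axis=1)[:,None]
def atz(p,uv,z,T=None):
    o,d=ray(p,uv,T); return o+d*((z-o[2])/d[:,2])[:,None]
def tri(rays):
    A=np.zeros((3,3));b=np.zeros(3)
    for o,d in rays:
        P=np.eye(3)-np.outer(d,d);A+=P;b+=P@o
    X=np.linalg.solve(A,b); return X,[np.linalg.norm((np.eye(3)-np.outer(d,d))@(X-o)) for o,d in rays]
E
python3 - <<'E'
import cv2
a=cv2.imread('pics/top0.png');cv2.imwrite('pics/topc.png',cv2.resize(a[145:245,205:465],None,fx=3,fy=3,interpolation=cv2.INTER_CUBIC))
a=cv2.imread('pics/side0.png');cv2.imwrite('pics/sidec.png',cv2.resize(a[160:290,230:390],None,fx=4,fy=4,interpolation=cv2.INTER_CUBIC))
E
```

```text
(no output)
```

View pics/topc.png

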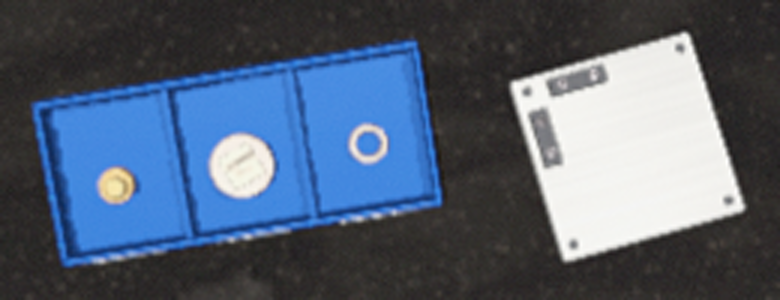

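View pics/sidec.png

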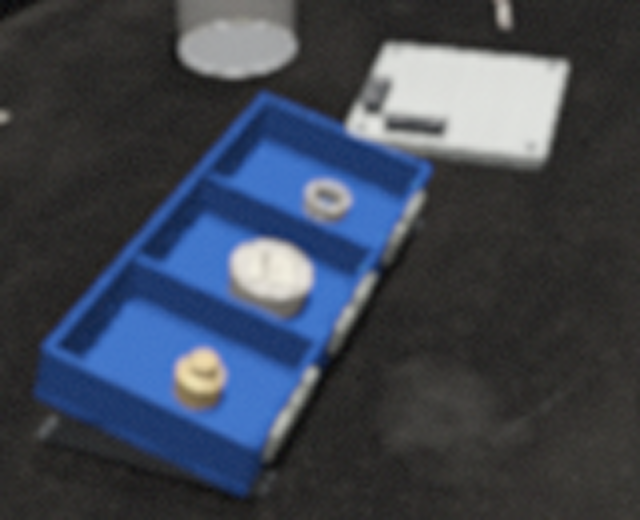

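```bash
cat > m1.py <<'E'
from rig import robot
from h import *
pt=robot.camera_params("top");ps=robot.camera_params("side")
ct=lambda x,y:(205+(x+.5)/3-.5,145+(y+.5)/3-.5)
cs=lambda x,y:(230+(x+.5)/4-.5,160+(y+.5)/4-.5)
# plate
tc=[ct(*c) for c in [(511,80),(689,33),(745,209),(566,262)]]
loc=np.array([[70,70,12],[70,-70,12],[-70,-70,12],[-70,70,12]])/1e3
def pose(v,loc): 
    c,s=np.cos(v[2]),np.sin(v[2]); return loc@np.array([[c,s,0],[-s,c,0],[0,0,1]])+[v[0],v[1],v[3] if len(v)>3 else 0]
X=atz(pt,tc,.012);print(X)
f=lambda v:(proj(pt,pose(v,loc))-tc).ravel()
r=least_squares(f,[X[:,0].mean(),X[:,1].mean(),0.2]);print('plate top',r.x,r.fun.round(1))
sc=[cs(389,42),cs(569,62),cs(345,130)]
ls=loc[[0,1,3]]
# sidecorners: which? project
print('pred side',[( (u-230)*4,(w-160)*4) for u,w in proj(ps,pose(r.x,loc))])
# tray
def tl(x,y,h):
    a=np.radians(15);return [ (x*np.cos(a)-h*np.sin(a))/1e3, y/1e3, .026+(x*np.sin(a)+h*np.cos(a))/1e3]
lt=np.array([tl(60,140,32),tl(60,-140,32),tl(-60,-140,32),tl(-60,140,32)])
tt=[ct(*c) for c in [(33,103),(417,42),(441,207),(66,267)]]
X0=atz(pt,tt,.057)
f=lambda v:(proj(pt,pose(v,lt))-tt).ravel()
r2=least_squares(f,[X0[:,0].mean(),X0[:,1].mean(),0.2]);print('tray',r2.x,r2.fun.round(1))
print('pred side',[( (u-230)*4,(w-160)*4) for u,w in proj(ps,pose(r2.x,lt))])
for n,a,b in [('ring',(368,144),(327,199))]:
    o1,d1=ray(pt,[ct(*a)]);o2,d2=ray(ps,[cs(*b)])
    X,e=tri([(o1,d1[0]),(o2,d2[0])]);print(n,X,e)
    c,s=np.cos(r2.x[2]),np.sin(r2.x[2]);d=X[:2]-r2.x[:2];print('in tray',c*d[0]+s*d[1],-s*d[0]+c*d[1])
E
python3 m1.py
```

```text
[[ 0.59782152 -0.18801737  0.012     ]
 [ 0.63110781 -0.32269386  0.012     ]
 [ 0.49727464 -0.35843246  0.012     ]
 [ 0.46001253 -0.22488306  0.012     ]]
plate top [ 0.54655066 -0.27350936  0.25953488] [-0.   0.7  0.2 -0.5  0.3  0.2 -0.5 -0.4]
pred side [(np.float64(342.9924640794309), np.float64(130.65711800350937)), (np.float64(385.8378331432093), np.float64(42.97501996789276)), (np.float64(564.5828058549696), np.float64(62.25966998794922)), (np.float64(541.4938415610595), np.float64(154.44260784323728))]
tray [0.54647553 0.01454825 0.14210844] [-0.1  0.4  0.4  0.2  0.7 -0.5 -0.9 -0.2]
pred side [(np.float64(42.968818560600084), np.float64(345.55997099254193)), (np.float64(264.17799865653797), np.float64(91.70981684839478)), (np.float64(432.9646472327413), np.float64(164.39778566685163)), (np.float64(258.7145788037733), np.float64(447.5180594527908))]
ring [ 0.54866832 -0.07937188  0.03230744] [np.float64(0.0004279417300782951), np.float64(0.0004279417300784341)]
in tray -0.011131287568300851 -0.09328394070749144
```

```bash
python3 - <<'E'
from rig import robot
from h import *
o=robot.get_obs();T=tool(o);print(T.round(3))
a=np.radians(15);psi=.1421
Rz=R.from_euler('z',psi).as_matrix()
# target grasp: y=(sin15,0,-cos15); x = -y_tray ; z=+x-ish
for sx in (1,-1):
    x=np.array([0,sx,0.]);y=np.array([np.sin(a),0,-np.cos(a)]);z=np.cross(x,y)
    G=Rz@np.c_[x,y,z]
    print(sx,G.round(3),'rel rotvec in tool',R.from_matrix(T[:3,:3].T@G).as_rotvec().round(3))
E
```

```text
[[ 0.363 -0.     0.932  0.227]
 [-0.932  0.002  0.363 -0.582]
 [-0.002 -1.     0.     0.247]
 [ 0.     0.     0.     1.   ]]
1 [[-0.142  0.256 -0.956]
 [ 0.99   0.037 -0.137]
 [ 0.    -0.966 -0.259]] rel rotvec in tool [-0.046 -2.889 -0.38 ]
-1 [[ 0.142  0.256  0.956]
 [-0.99   0.037  0.137]
 [ 0.    -0.966  0.259]] rel rotvec in tool [ 0.261  0.228 -0.032]
```

```bash
cat >> h.py <<'E'
def G(psi,tilt):
    x=np.array([0,-1,0.]);y=np.array([np.sin(tilt),0,-np.cos(tilt)])
    return R.from_euler('z',psi).as_matrix()@np.c_[x,y,np.cross(x,y)]
def row(o,p,Rm):
    T=tool(o); return np.r_[T[:3,:3].T@(np.asarray(p)-T[:3,3])*100, R.from_matrix(T[:3,:3].T@Rm).as_rotvec()].round(3)
A15=np.radians(15)
E
python3 - <<'E'
from rig import robot
from h import *
g=G(.142,A15);n=-g[:,1]
P0=np.array([.5495,-.079,.023])
print(row(robot.get_obs(),P0+n*.13+g[:,0]*.03,g), P0+n*.13+g[:,0]*.03)
E
```

```text
[-3.2954e+01  9.8890e+00  4.4352e+01  2.6100e-01  2.2800e-01 -3.2000e-02] [ 0.52043788 -0.11345981  0.14857036]
```

carry_out:
  moves:
    - [0.55, -33, 9.9, 44.4, 0.261, 0.228, -0.032]
    - [0.55, -33, 9.9, 44.4, 0.261, 0.228, -0.032]
    - [0.55, -33, 9.9, 44.4, 0.261, 0.228, -0.032]
    - [0.55, -33, 9.9, 44.4, 0.261, 0.228, -0.032]
    - [0.55, -33, 9.9, 44.4, 0.261, 0.228, -0.032]
    - [0.55, -33, 9.9, 44.4, 0.261, 0.228, -0.032]
    - [0.55, -33, 9.9, 44.4, 0.261, 0.228, -0.032]
    - [0.55, -33, 9.9, 44.4, 0.261, 0.228, -0.032]
    - [0.55, -33, 9.9, 44.4, 0.261, 0.228, -0.032]
    - [0.55, -33, 9.9, 44.4, 0.261, 0.228, -0.032]
    - [0.55, -33, 9.9, 44.4, 0.261, 0.228, -0.032]
    - [0.55, -33, 9.9, 44.4, 0.261, 0.228, -0.032]
    - [0.55, -33, 9.9, 44.4, 0.261, 0.228, -0.032]
    - [0.55, -33, 9.9, 44.4, 0.261, 0.228, -0.032]
    - [0.55, -33, 9.9, 44.4, 0.261, 0.228, -0.032]
    - [0.55, -33, 9.9, 44.4, 0.261, 0.228, -0.032]

```text
time: 1.75
position: [0.5206, -0.115, 0.1488]
tool_rot: [-0.46, 0.398, -0.521, 0.599]
ft_force: [1.3, 0.1, -1.0]
grip_width: 0.0478
```

```bash
cat > snap.py <<'E'
import sys,pickle
from rig import robot
from h import *
n=sys.argv[1]
o=robot.get_obs();im=robot.camera("wrist")
pickle.dump((o,robot.camera_params("wrist")),open(f'pics/{n}.pkl','wb'))
cv2.imwrite(f'pics/{n}.png',im[:,:,::-1]);print(o['time'],o['position'],o['q'].round(2),o['ft_force'].round(2),o['grip_width'])
E
python3 snap.py w1
```

```text
1.75 [ 0.52056786 -0.11499114  0.14881587] [-0.51  0.5   1.93  0.32  0.52  0.66] [ 1.32  0.15 -0.99] 0.04784582929082906
```

View pics/w1.png

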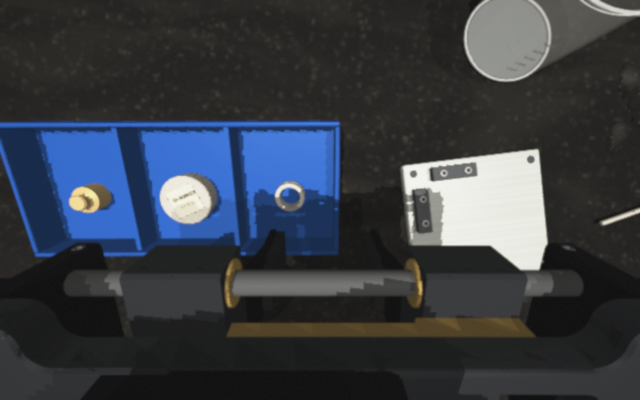

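carry_out:
  moves:
    - [0.52, -6, 0, -3, 0, 0, 0]
    - [0.52, -6, 0, -3, 0, 0, 0]
    - [0.52, -6, 0, -3, 0, 0, 0]
    - [0.52, -6, 0, -3, 0, 0, 0]
    - [0.52, -6, 0, -3, 0, 0, 0]

```text
time: 2.3
position: [0.4854, -0.0599, 0.1412]
tool_rot: [-0.46, 0.397, -0.522, 0.599]
ft_force: [0.1, 0.6, 1.0]
grip_width: 0.0453
```

```bash
python3 snap.py w2; python3 - <<'E'
import cv2
for n,(r0,r1,c0,c1) in {'w1':(120,270,230,560),'w2':(90,270,260,640)}.items():
    a=cv2.imread(f'pics/{n}.png')
    cv2.imwrite(f'pics/{n}c.png',cv2.resize(a[r0:r1,c0:c1],None,fx=2,fy=2,interpolation=cv2.INTER_CUBIC))
E
```

```text
2.3 [ 0.48537802 -0.05993574  0.14122061] [-0.43  0.47  2.05  0.35  0.42  0.69] [0.05 0.6  1.02] 0.04526574280045572
```

View pics/w2.png

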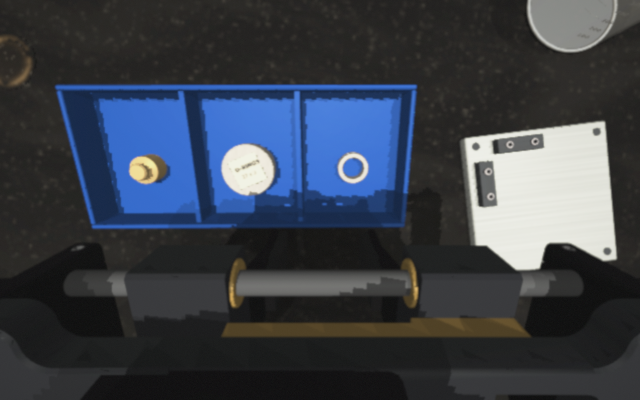

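View pics/w1c.png

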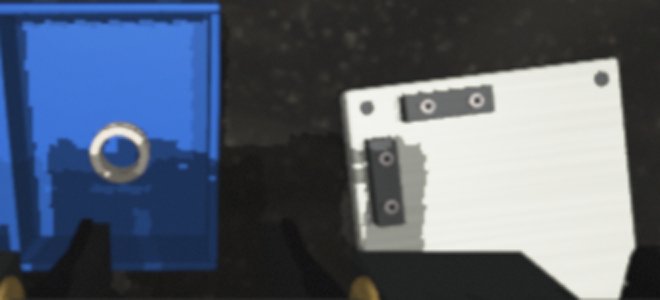

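View pics/w2c.png

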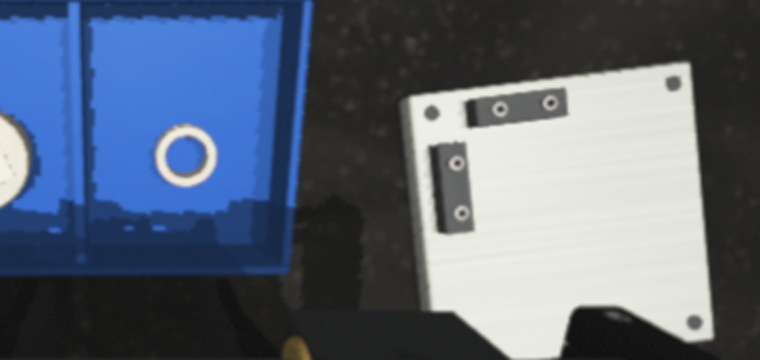

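```bash
cat > m2.py <<'E'
import pickle
from h import *
V={}
for n in('w1','w2'):
    o,p=pickle.load(open(f'pics/{n}.pkl','rb'));V[n]=(cv2.imread(f'pics/{n}.png').astype(int),p,tool(o))
roi={'w1':(175,217,268,312),'w2':(145,188,331,375)}
ang=np.linspace(0,2*np.pi,24,endpoint=False);U=np.c_[np.cos(ang),np.sin(ang)]
sup={}
for n,(r0,r1,c0,c1) in roi.items():
    im=V[n][0][r0:r1,c0:c1].astype(np.float32)
    im=cv2.resize(im,None,fx=4,fy=4,interpolation=cv2.INTER_CUBIC)
    # pixel ratio red/blue
    m=((im[:,:,2]/(im[:,:,0]+1))>0.6).astype(np.uint8)
    k,l,s,_=cv2.connectedComponentsWithStats(m);i=1+np.argmax(s[1:,4]);
    ys,xs=np.where(l==i);P=np.c_[(xs+.5)/4-.5+c0,(ys+.5)/4-.5+r0]
    sup[n]=(P@U.T).max(0); print(n,s[i],P.min(0),P.max(0))
g=G(.142,A15);th=np.linspace(0,2*np.pi,72)
def cyl(c,r=.0138,h=.012):
    e=(np.cos(th)[:,None]*g[:,0]+np.sin(th)[:,None]*g[:,2])*r
    return np.r_[c+e,c+e-g[:,1]*h]
def f(v,ns): return np.concatenate([(proj(V[n][1],cyl(v),V[n][2])@U.T).max(0)-sup[n] for n in ns])
for ns in(('w1','w2'),):
    r=least_squares(f,[.5495,-.079,.023],args=(ns,),loss='soft_l1');print('ring',r.x.round(4),np.abs(r.fun).mean(),r.fun[:24].mean(),r.fun[24:].mean(), r.fun.round(1))
rx=r.x
c1=lambda x,y:(230+(x+.5)/2-.5,120+(y+.5)/2-.5)
c2=lambda x,y:(260+(x+.5)/2-.5,90+(y+.5)/2-.5)
loc=np.array([[70,70,12],[70,-70,12],[-70,-70,12],[-70,70,12]])/1e3
def pose(v,loc):
    c,s=np.cos(v[2]),np.sin(v[2]); return loc@np.array([[c,s,0],[-s,c,0],[0,0,1]])+[v[0],v[1],v[3]]
ob=[('w1',0,c1(345,91)),('w1',1,c1(618,58)),('w2',0,c2(405,97)),('w2',1,c2(690,62)),('w2',2,c2(714,340))]
def fp(v): return np.concatenate([proj(V[n][1],pose(v,loc[i:i+1]),V[n][2])[0]-uv for n,i,uv in ob])
r=least_squares(fp,[.5465,-.2735,.26,0]);print('plate',r.x.round(4),r.fun.round(1))
r3=least_squares(lambda v:fp([*v,0]),[.5465,-.2735,.26]);print('plate z=0',r3.x.round(4),r3.fun.round(1))
E
python3 m2.py
```

```text
w1 [  24   24  125  124 8760] [273.625 180.625] [304.625 211.375]
w2 [  25   26  126  129 8334] [336.875 151.125] [368.125 183.125]
ring [ 0.5533 -0.0778  0.0247] 0.21943525025222108 -0.1658364490216957 -0.15412929994187188 [-0.3 -0.6 -0.6 -0.5 -0.1  0.1  0.2  0.2  0.2 -0.  -0.  -0.1 -0.4 -0.4
 -0.4  0.1 -0.1 -0.1  0.3 -0.1 -0.1 -0.2 -0.2 -0.6  0.1 -0.1 -0.  -0.1
  0.1  0.  -0.  -0.1 -0.3 -0.5 -0.6 -0.8 -0.3 -0.2 -0.2  0.2  0.  -0.
 -0.2 -0.  -0.1 -0.2 -0.2 -0.2]
plate [ 5.480e-01 -2.709e-01  2.619e-01 -4.000e-04] [-0.7  0.3 -0.5 -0.1  1.4 -0.3 -0.2 -0.1 -0.1  0.2]
plate z=0 [ 0.5479 -0.2706  0.2617] [-0.8  0.3 -0.5 -0.1  1.3 -0.4 -0.1 -0.2  0.1  0.3]
```

```bash
python3 - <<'E'
from rig import robot
from h import *
g=G(.142,A15);n=-g[:,1]
P0=np.array([.5525,-.078,.0242])
o=robot.get_obs()
for h in(.075,.029):print(row(o,P0+n*h,g),P0+n*h)
E
```

```text
[ 2.726e+00  5.473e+00  3.139e+00 -3.000e-03 -0.000e+00  4.000e-03] [ 0.53328395 -0.08074717  0.09664444]
[ 2.7090e+00  1.0073e+01  3.1260e+00 -3.0000e-03 -0.0000e+00  4.0000e-03] [ 0.54506979 -0.07906224  0.05221185]
```

carry_out:
  moves:
    - [0.52, 2.7, 1, 3.1, 0, 0, 0]
    - [0.52, 2.7, 3, 3.1, 0, 0, 0]
    - [0.52, 2.7, 4.5, 3.1, 0, 0, 0]
    - [0.52, 2.7, 5.5, 3.1, 0, 0, 0]
    - [0.52, 2.7, 6.5, 3.1, 0, 0, 0]
    - [0.52, 2.7, 7.5, 3.1, 0, 0, 0]
    - [0.52, 2.7, 8.3, 3.1, 0, 0, 0]
    - [0.52, 2.7, 9, 3.1, 0, 0, 0]
    - [0.52, 2.7, 9.5, 3.1, 0, 0, 0]
    - [0.52, 2.7, 9.9, 3.1, 0, 0, 0]
    - [0.52, 2.7, 10, 3.1, 0, 0, 0]
    - [0.52, 2.7, 10, 3.1, 0, 0, 0]
    - [0.52, 2.7, 10, 3.1, 0, 0, 0]

```text
time: 3.65
position: [0.5429, -0.0772, 0.0524]
tool_rot: [-0.46, 0.398, -0.52, 0.599]
ft_force: [-0.1, 0.1, 0.8]
grip_width: 0.0453
```

```bash
python3 snap.py w3;python3 - <<'E'
from rig import robot
from h import *
g=G(.142,A15);n=-g[:,1]
P0=np.array([.5525,-.078,.0242])
o=robot.get_obs();print(o['ft_force'])
for h in(.029,.027):print(row(o,P0+n*h,g),P0+n*h)
E
```

```text
3.65 [ 0.54289737 -0.07724207  0.05241893] [-0.42  0.7   1.94  0.48  0.3   0.57] [-0.13  0.15  0.84] 0.04528238473211792
[ 0.27238292  0.04937378 -0.54154208]
[ 0.209  0.074  0.174 -0.001  0.001  0.002] [ 0.54506979 -0.07906224  0.05221185]
[ 0.209  0.274  0.173 -0.001  0.001  0.002] [ 0.54558222 -0.07898898  0.05028   ]
```

View pics/w3.png

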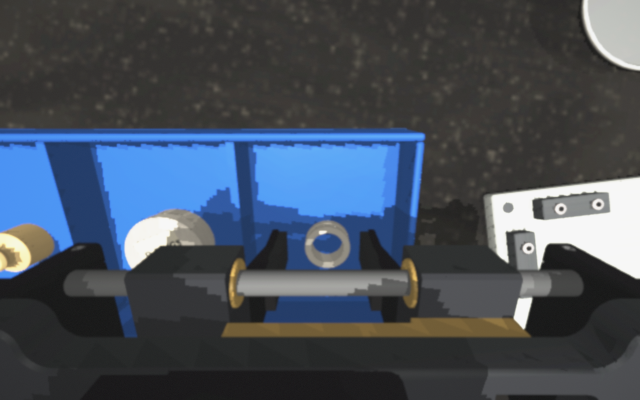

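```bash
python3 - <<'E'
import pickle
from h import *
o,p=pickle.load(open('pics/w3.pkl','rb'))
T=np.eye(4)
print(proj(p,[[0,.025,0],[0,.017,0],[.0227,.025,.0095],[-.0227,.025,.0095],[0,.006,.0095]],T))
for uv in[(327,222),(327,268),(304,243),(351,243)]:
    oo,d=ray(p,[uv],T)
    for y in(.017,.029): print(uv,y,(oo+d[0]*(y-oo[1])/d[0][1]).round(4))
E
```

```text
[[323.74976555 247.3269473 ]
 [323.79262844 253.46003221]
 [360.35597559 233.46940479]
 [287.15838176 233.49718043]
 [323.87182397 247.68069879]]
(327, 222) 0.017 [0.0019 0.017  0.0204]
(327, 222) 0.029 [0.002  0.029  0.0155]
(327, 268) 0.017 [ 0.002   0.017  -0.0099]
(327, 268) 0.029 [ 0.0022  0.029  -0.0172]
(304, 243) 0.017 [-0.0118  0.017   0.0069]
(304, 243) 0.029 [-0.0127  0.029   0.001 ]
(351, 243) 0.017 [0.0162 0.017  0.0069]
(351, 243) 0.029 [0.0175 0.029  0.001 ]
```

carry_out:
  moves:
    - [0.52, 0.2, 0, 0.25, 0, 0, 0]
    - [0.52, 0.2, 0.1, 0.25, 0, 0, 0]
    - [0.52, 0.2, 0.2, 0.25, 0, 0, 0]
    - [0.52, 0.2, 0.2, 0.25, 0, 0, 0]

```text
time: 4.1
position: [0.546, -0.0788, 0.0508]
tool_rot: [-0.46, 0.398, -0.52, 0.599]
ft_force: [0.2, 0.4, 0.4]
grip_width: 0.0452
```

carry_out:
  moves:
    - [0.25, 0, 0, 0, 0, 0, 0]
    - [0.25, 0, 0, 0, 0, 0, 0]
    - [0.25, 0, 0, 0, 0, 0, 0]
    - [0.25, 0, 0, 0, 0, 0, 0]
    - [0.25, 0, 0, 0, 0, 0, 0]
  force: 15

```text
time: 4.6
position: [0.546, -0.0788, 0.0509]
tool_rot: [-0.46, 0.398, -0.52, 0.599]
ft_force: [0.2, -0.3, -0.5]
grip_width: 0.0264
```

carry_out:
  moves:
    - [0.15, 0, 0, 0, 0, 0, 0]
    - [0.15, 0, 0, 0, 0, 0, 0]
    - [0.15, 0, 0, 0, 0, 0, 0]
  force: 15

```text
time: 4.9
position: [0.546, -0.0788, 0.0509]
tool_rot: [-0.46, 0.398, -0.52, 0.599]
ft_force: [-0.1, 0.5, 0.7]
grip_width: 0.0263
```

```bash
python3 snap.py w4; python3 -c "
import cv2;a=cv2.imread('pics/w4.png')[180:300,200:440];cv2.imwrite('pics/w4c.png',cv2.resize(a,None,fx=3,fy=3))"
```

```text
4.9 [ 0.54597031 -0.07876247  0.05089472] [-0.42  0.71  1.94  0.47  0.3   0.57] [-0.14  0.45  0.69] 0.02632358710246208
```

View pics/w4c.png

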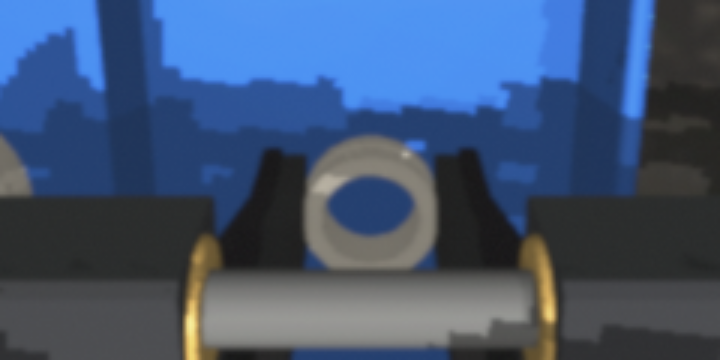

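carry_out:
  moves:
    - [0.15, 0, -0.5, 0, 0, 0, 0]
    - [0.15, 0, -1.5, 0, 0, 0, 0]
    - [0.15, 0, -3, 0, 0, 0, 0]
    - [0.15, 0, -5, 0, 0, 0, 0]
    - [0.15, 0, -7, 0, 0, 0, 0]
    - [0.15, 0, -8, 0, 0, 0, 0]
    - [0.15, 0, -8, 0, 0, 0, 0]

```text
time: 5.65
position: [0.5259, -0.0819, 0.1299]
tool_rot: [-0.46, 0.397, -0.521, 0.599]
ft_force: [0.7, 0.1, -0.8]
grip_width: 0.0262
```

```bash
cat >> h.py <<'E'
PL=np.array([.5477,-.2711,.012]);PY=.2615
def pl(x,y,z): # plate mm -> world, z above plate top
    return PL+R.from_euler('z',PY).apply([x/1e3,y/1e3,z/1e3])
def inpl(X): return R.from_euler('z',-PY).apply(np.asarray(X)-PL)*1e3
E
python3 - <<'E'
from rig import robot
from h import *
o=robot.get_obs();print(o['position'],o['grip_width'],o['ft_force'])
for h in(80,50):print(row(o,pl(5,0,h),G(PY,0)),pl(5,0,h))
E
python3 snap.py w5
```

```text
[ 0.52585405 -0.08189068  0.12992326] 0.026164411940582603 [ 0.69463377  0.13616938 -0.77033603]
[18.966  3.723 -1.033 -0.264 -0.118  0.02 ] [ 0.55253002 -0.26980735  0.092     ]
[18.954  6.618 -1.819 -0.264 -0.118  0.02 ] [ 0.55253002 -0.26980735  0.062     ]
5.65 [ 0.52585405 -0.08189068  0.12992326] [-0.44  0.53  1.95  0.33  0.45  0.71] [ 0.69  0.14 -0.77] 0.026164411940582603
```

View pics/w5.png

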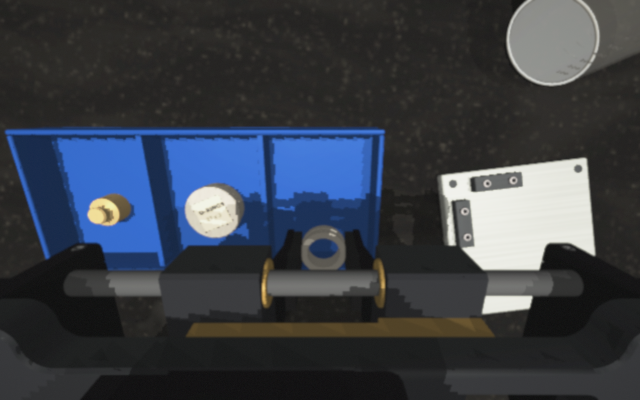

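carry_out:
  moves:
    - [0.15, 3, 0, 0, 0, 0, 0]
    - [0.15, 7, 0, 0, -0.06, -0.02, 0.005]
    - [0.15, 11, 0.5, -0.3, -0.13, -0.06, 0.01]
    - [0.15, 15, 2, -0.6, -0.2, -0.09, 0.015]
    - [0.15, 18, 3, -0.9, -0.264, -0.118, 0.02]
    - [0.15, 19, 3.7, -1, -0.264, -0.118, 0.02]
    - [0.15, 19, 4.7, -1.3, -0.264, -0.118, 0.02]
    - [0.15, 19, 5.7, -1.6, -0.264, -0.118, 0.02]
    - [0.15, 19, 6.6, -1.8, -0.264, -0.118, 0.02]
    - [0.15, 19, 6.6, -1.8, -0.264, -0.118, 0.02]
    - [0.15, 19, 6.6, -1.8, -0.264, -0.118, 0.02]

```text
time: 6.8
position: [0.5518, -0.2687, 0.06]
tool_rot: [-0.561, 0.432, -0.429, 0.561]
ft_force: [0.1, 0.1, -0.1]
grip_width: 0.0262
```

```bash
python3 snap.py w6; python3 - <<'E'
from rig import robot
from h import *
cv2.imwrite('pics/side6.png',robot.camera('side')[150:300,200:420,::-1].repeat(3,0).repeat(3,1))
o=robot.get_obs();print(o['position'],inpl(o['position']),o['ft_force'])
for h in(30,):print(row(o,pl(5,0,h),G(PY,0)),pl(5,0,h))
E
```

```text
6.8 [ 0.55184425 -0.2687333   0.06000971] [-0.64  0.77  1.59  0.    0.79  0.67] [ 0.14  0.06 -0.1 ] 0.026195861799623466
[ 0.55245737 -0.26949447  0.0606942 ] [ 5.01071282  0.32102436 48.69419909] [0.42620962 0.02023125 0.14120158]
[ 3.600e-02  1.869e+00  1.000e-03  1.000e-03  1.000e-03 -2.000e-03] [ 0.55253002 -0.26980735  0.042     ]
```

View pics/w6.png

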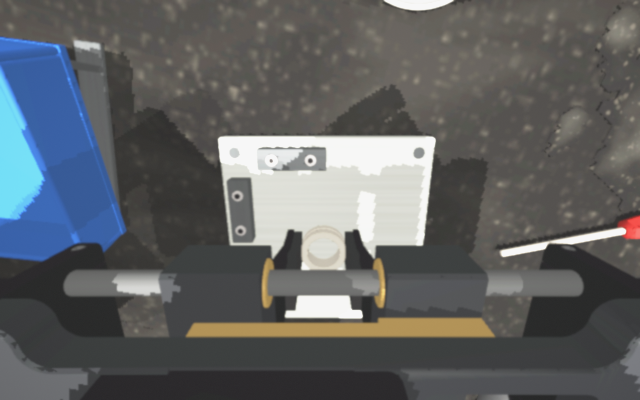

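View pics/side6.png

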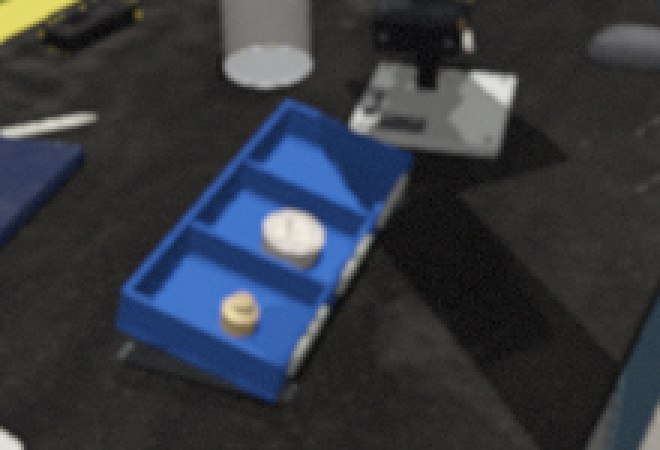

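carry_out:
  moves:
    - [0.15, 0, 0.5, 0, 0, 0, 0]
    - [0.15, 0, 1, 0, 0, 0, 0]
    - [0.15, 0, 1.4, 0, 0, 0, 0]
    - [0.15, 0, 1.7, 0, 0, 0, 0]
    - [0.15, 0, 1.9, 0, 0, 0, 0]
    - [0.15, 0, 2, 0, 0, 0, 0]
    - [0.15, 0, 2, 0, 0, 0, 0]

```text
time: 7.6
position: [0.5519, -0.2697, 0.0403]
tool_rot: [0.561, -0.432, 0.429, -0.561]
ft_force: [-1.1, 1.1, 2.1]
grip_width: 0.0261
```

carry_out:
  moves:
    - [0.15, 0, 0.05, 0, 0, 0, 0]
    - [0.15, 0, 0.1, 0, 0, 0, 0]
    - [0.15, 0, 0.1, 0, 0, 0, 0]

```text
time: 7.9
position: [0.552, -0.2697, 0.0402]
tool_rot: [0.561, -0.432, 0.429, -0.561]
ft_force: [-1.9, 1.1, 7.1]
grip_width: 0.0264
```

carry_out:
  moves:
    - [0.42, 0, -0.05, 0, 0, 0, 0]
    - [0.42, 0, -0.05, 0, 0, 0, 0]
    - [0.42, 0, -0.05, 0, 0, 0, 0]
    - [0.42, 0, -0.05, 0, 0, 0, 0]
    - [0.42, 0, -1, 0, 0, 0, 0]
    - [0.42, 0, -3, 0, 0, 0, 0]
    - [0.42, 0, -5, 0, 0, 0, 0]
    - [0.42, 0, -6, -4, 0, 0, 0]
    - [0.42, 0, -6, -6, 0, 0, 0]
    - [0.1, 0, -6, -6, 0, 0, 0]
    - [0.0, 0, -6, -6, 0, 0, 0]
    - [0.0, 0, -6, -6, 0, 0, 0]

```text
time: 9.1
position: [0.4954, -0.2857, 0.0994]
tool_rot: [-0.561, 0.431, -0.43, 0.561]
ft_force: [-0.6, 0.7, 0.1]
grip_width: 0.0198
```

```bash
python3 snap.py w7;python3 -c "
import cv2;a=cv2.imread('pics/w7.png')[80:300,180:460];cv2.imwrite('pics/w7c.png',cv2.resize(a,None,fx=2.8,fy=2.7,interpolation=cv2.INTER_CUBIC))"
```

```text
9.1 [ 0.49541891 -0.28565157  0.09941859] [-0.72  0.67  1.68  0.    0.79  0.59] [-0.56  0.7   0.1 ] 0.019775759568656442
```

View pics/w7.png

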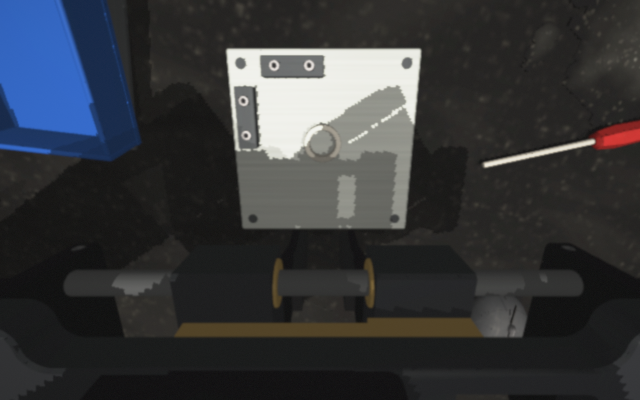

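```bash
python3 - <<'E'
import cv2
a=cv2.imread('pics/w7.png')[40:240,210:440];cv2.imwrite('pics/w7c.png',cv2.resize(a,None,fx=3,fy=3,interpolation=cv2.INTER_CUBIC))
E
```

```text
(no output)
```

View pics/w7c.png

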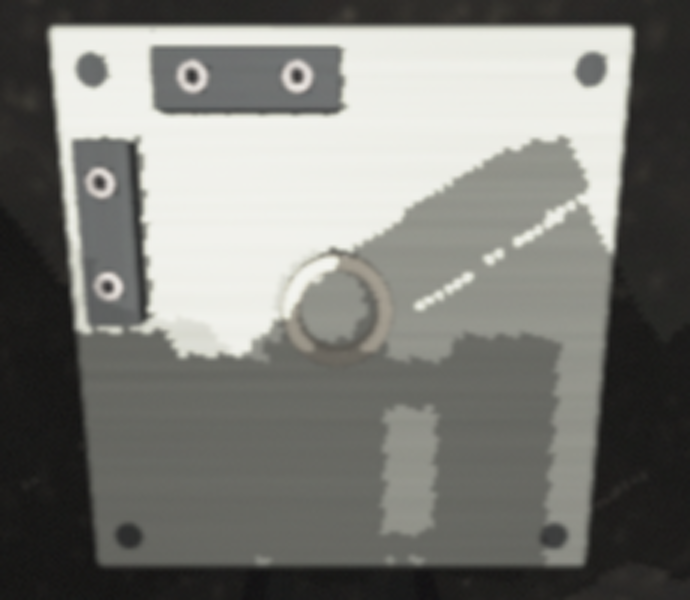

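```bash
cat > m3.py <<'E'
import pickle
from h import *
o,p=pickle.load(open('pics/w7.pkl','rb'));T=tool(o)
c=lambda a:np.array([(210+(x+.5)/3-.5,40+(y+.5)/3-.5) for x,y in a])
cor=c([(50,26),(632,26),(585,566),(98,566)])
loc=np.array([[70,70,12],[70,-70,12],[-70,-70,12],[-70,70,12]])/1e3
def pose(v,loc):
    cc,s=np.cos(v[2]),np.sin(v[2]); return loc@np.array([[cc,s,0],[-s,cc,0],[0,0,1]])+[v[0],v[1],v[3] if len(v)>3 else 0]
for v0 in([.5477,-.2711,.2615],[.5477,-.2711,.2615,0]):
    r=least_squares(lambda v:(proj(p,pose(v,loc),T)-cor).ravel(),v0);print(r.x.round(4),r.fun.round(1))
PL[:2]=r.x[:2] if len(r.x)==3 else least_squares(lambda v:(proj(p,pose(v,loc),T)-cor).ravel(),v0[:3]).x[:2]
th=np.linspace(0,2*np.pi,72)
def cyl(v): 
    e=np.c_[np.cos(th),np.sin(th),0*th]*.0138
    return np.r_[e+[v[0],v[1],.012],e+[v[0],v[1],.024]]
bb=c([(280,248),(392,365)]).ravel()
def f(v): q=proj(p,cyl(v),T);return np.r_[q.min(0),q.max(0)]-bb
r=least_squares(f,[.55,-.27]);print('ring',r.x,r.fun.round(1),inpl([*r.x,.012]))
print('x face base/y face base', inpl(atz(p,c([(160,112),(340,110)]),.012,T)).round(1), inpl(atz(p,c([(140,150),(148,315)]),.012,T)).round(1))
E
python3 m3.py
```

```text
[ 0.5484 -0.2713  0.2622] [-1.5 -0.5  1.6 -0.7  0.4  1.1 -0.6  1.2]
[ 0.5485 -0.2713  0.2622 -0.0026] [-0.3  0.2  0.4  0.  -0.4 -0.1  0.2 -0.1]
ring [ 0.55279425 -0.26885763] [-0.   0.2  0.  -0.2] [4.8604202  1.27824744 0.        ]
x face base/y face base [[50.8 44.1  0. ]
 [51.3  0.3  0. ]] [[42.2 49.6  0. ]
 [ 1.9 50.4  0. ]]
```

```bash
sed -i 's/^PL=.*/PL=np.array([.5482,-.2713,.012]);PY=.262/' h.py; python3 - <<'E'
from rig import robot
from h import *
o=robot.get_obs();print(inpl(o['position']))
for q in((-28,1,50),(-28,1,28),(-5,1,28)):print(row(o,pl(*q),G(PY,0)),pl(*q))
E
```

```text
[-5.46701712e+01 -2.97279797e-02  8.72621577e+01]
[-9.600e-02  3.723e+00  2.671e+00  1.000e-03  0.000e+00 -2.000e-03] [ 0.52089652 -0.27758648  0.062     ]
[-9.200e-02  5.923e+00  2.674e+00  1.000e-03  0.000e+00 -2.000e-03] [ 0.52089652 -0.27758648  0.04      ]
[-9.200e-02  5.921e+00  4.974e+00  1.000e-03  0.000e+00 -2.000e-03] [ 0.54311162 -0.27162919  0.04      ]
```

carry_out:
  moves:
    - [0, -0.1, 1.5, 1.5, 0, 0, 0]
    - [0, -0.1, 3.7, 2.67, 0, 0, 0]
    - [0, -0.1, 4.7, 2.67, 0, 0, 0]
    - [0, -0.1, 5.4, 2.67, 0, 0, 0]
    - [0, -0.1, 5.8, 2.67, 0, 0, 0]
    - [0, -0.1, 5.9, 2.67, 0, 0, 0]
    - [0, -0.1, 5.9, 2.67, 0, 0, 0]

```text
time: 9.85
position: [0.5196, -0.2777, 0.0405]
tool_rot: [-0.561, 0.432, -0.43, 0.561]
ft_force: [-0.1, 0.3, 0.0]
grip_width: 0.0003
```

```bash
python3 snap.py w8; python3 - <<'E'
from rig import robot
from h import *
print(inpl(robot.get_obs()['position']))
a=cv2.imread('pics/w8.png')[130:330,200:440];cv2.imwrite('pics/w8c.png',cv2.resize(a,None,fx=3,fy=3,interpolation=cv2.INTER_CUBIC))
E
```

```text
9.85 [ 0.51956216 -0.27773569  0.04051437] [-0.68  0.78  1.66 -0.    0.71  0.63] [-0.08  0.26  0.03] 0.00033508953303932134
[-29.20309251   1.09813013  28.69865394]
```

View pics/w8c.png

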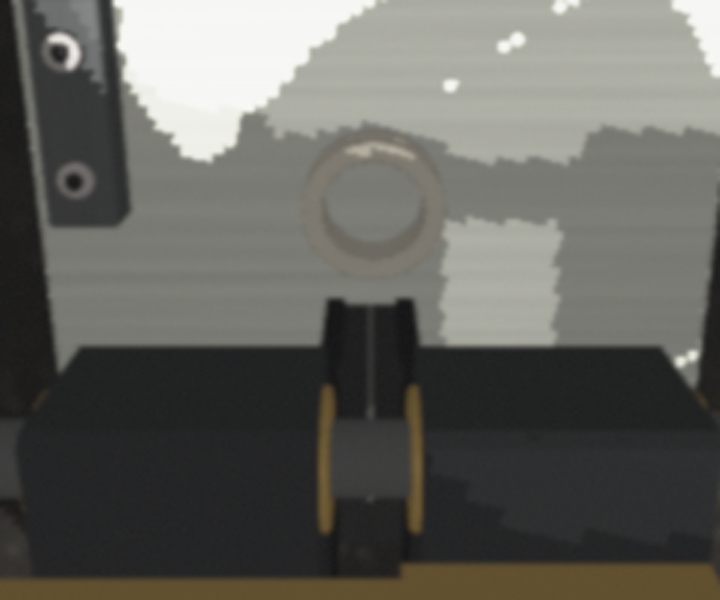

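carry_out:
  moves:
    - [0, 0, 0, 0.3, 0, 0, 0]
    - [0, 0, 0, 0.5, 0, 0, 0]
    - [0, 0, 0, 0.7, 0, 0, 0]
    - [0, 0, 0, 0.9, 0, 0, 0]
    - [0, 0, 0, 1.1, 0, 0, 0]
    - [0, 0, 0, 1.3, 0, 0, 0]
    - [0, 0, 0, 1.5, 0, 0, 0]
    - [0, 0, 0, 1.7, 0, 0, 0]
    - [0, 0, 0, 1.9, 0, 0, 0]
    - [0, 0, 0, 2.1, 0, 0, 0]
    - [0, 0, 0, 2.2, 0, 0, 0]
    - [0, 0, 0, 2.2, 0, 0, 0]
    - [0, 0, 0, 1.8, 0, 0, 0]
    - [0, 0, 0, 0.5, 0, 0, 0]
    - [0, 0, -2, 0, 0, 0, 0]
    - [0, 0, -3, -2, 0, 0, 0]
    - [0, 0, -3, -2, 0, 0, 0]

```text
time: 11.6
position: [0.4982, -0.2832, 0.0712]
tool_rot: [0.561, -0.433, 0.43, -0.56]
ft_force: [0.6, -0.2, 0.3]
grip_width: 0.0004
```

```bash
python3 snap.py w9; python3 - <<'E'
from rig import robot
from h import *
print(inpl(robot.get_obs()['position']))
a=cv2.imread('pics/w9.png')[60:260,200:440];cv2.imwrite('pics/w9c.png',cv2.resize(a,None,fx=3,fy=3,interpolation=cv2.INTER_CUBIC))
E
```

```text
11.6 [ 0.4981535  -0.28317143  0.07124474] [-0.71  0.71  1.69 -0.    0.74  0.6 ] [ 0.62 -0.21  0.31] 0.00035321056655968866
[-50.42253779   1.36649768  58.6998215 ]
```

View pics/w9c.png

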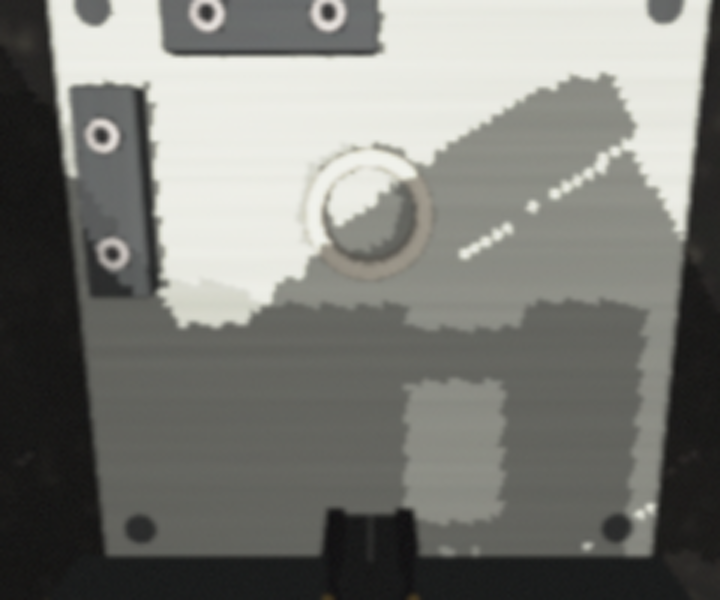

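```bash
cat >> h.py <<'E'
def ringfit(n,c0,r0,sc,bbox):
    import pickle
    o,p=pickle.load(open(f'pics/{n}.pkl','rb'));T=tool(o);th=np.linspace(0,2*np.pi,72)
    b=(np.array(bbox,float)+.5)/sc-.5+np.array([c0,r0,c0,r0])
    e=np.c_[np.cos(th),np.sin(th),0*th]*.0138
    def f(v):
        q=proj(p,np.r_[e+[v[0],v[1],.012],e+[v[0],v[1],.024]],T);return np.r_[q.min(0),q.max(0)]-b
    r=least_squares(f,PL[:2]);return inpl([*r.x,.012]),r.fun.round(1)
E
python3 - <<'E'
from rig import robot
from h import *
c,e=ringfit('w9',200,60,3,(303,147,432,282));print(c,e)
o=robot.get_obs()
x,y=c[:2]
for q in((x-15,-25,60),(x,-25,60),(x,y-33,28.5),(x,36.2-23.3-3,28.5)):print(row(o,pl(*q),G(PY+np.pi/2,0)),pl(*q))
E
```

```text
[18.15747304  2.28453511  0.        ] [-0.3  0.2  0.3 -0.2]
[ 2.622e+00 -1.480e-01  5.365e+00 -1.000e-03 -1.573e+00 -4.000e-03] [ 0.55772504 -0.29462902  0.072     ]
[ 2.618e+00 -1.510e-01  6.865e+00 -1.000e-03 -1.573e+00 -4.000e-03] [ 0.57221315 -0.29074383  0.072     ]
[ 3.199e+00  2.998e+00  6.872e+00 -1.000e-03 -1.573e+00 -4.000e-03] [ 0.57369353 -0.29626425  0.0405    ]
[-8.630e-01  3.009e+00  6.862e+00 -1.000e-03 -1.573e+00 -4.000e-03] [ 0.5631736  -0.25703483  0.0405    ]
```

carry_out:
  moves:
    - [0, 0.3, 0, 0.5, 0, -0.13, 0]
    - [0, 0.6, 0, 1.0, 0, -0.27, 0]
    - [0, 0.9, 0, 1.6, 0, -0.41, 0]
    - [0, 1.2, 0, 2.2, 0, -0.55, 0]
    - [0, 1.5, 0, 2.8, 0, -0.69, 0]
    - [0, 1.8, 0, 3.4, 0, -0.83, 0]
    - [0, 2.1, 0, 4, 0, -0.97, 0]
    - [0, 2.4, 0, 4.6, 0, -1.11, 0]
    - [0, 2.7, 0, 5.2, 0, -1.25, 0]
    - [0, 3, 0, 5.8, 0, -1.39, 0]
    - [0, 3.2, 0, 6.4, 0, -1.5, 0]
    - [0, 3.3, 0, 6.87, 0, -1.573, 0]
    - [0, 3.3, 1, 6.87, 0, -1.573, 0]
    - [0, 3.3, 2, 6.87, 0, -1.573, 0]
    - [0, 3.3, 2.7, 6.87, 0, -1.573, 0]
    - [0, 3.3, 3, 6.87, 0, -1.573, 0]
    - [0, 3.3, 3, 6.87, 0, -1.573, 0]
    - [0, 3.3, 3, 6.87, 0, -1.573, 0]

```text
time: 13.45
position: [0.5752, -0.2968, 0.0399]
tool_rot: [-0.7, -0.092, 0.094, 0.702]
ft_force: [-0.4, -0.3, -0.1]
grip_width: 0.0005
```

```bash
python3 snap.py w10; python3 - <<'E'
from rig import robot
from h import *
print(inpl(robot.get_obs()['position']))
a=cv2.imread('pics/w10.png')[100:300,200:440];cv2.imwrite('pics/w10c.png',cv2.resize(a,None,fx=3,fy=3,interpolation=cv2.INTER_CUBIC))
E
```

```text
13.45 [ 0.5752354  -0.29678482  0.03994899] [-0.65  0.83  1.5   0.    0.82 -0.91] [-0.43 -0.34 -0.1 ] 0.00046925716552039226
[ 19.63186309 -31.77707217  28.2160352 ]
```

View pics/w10c.png

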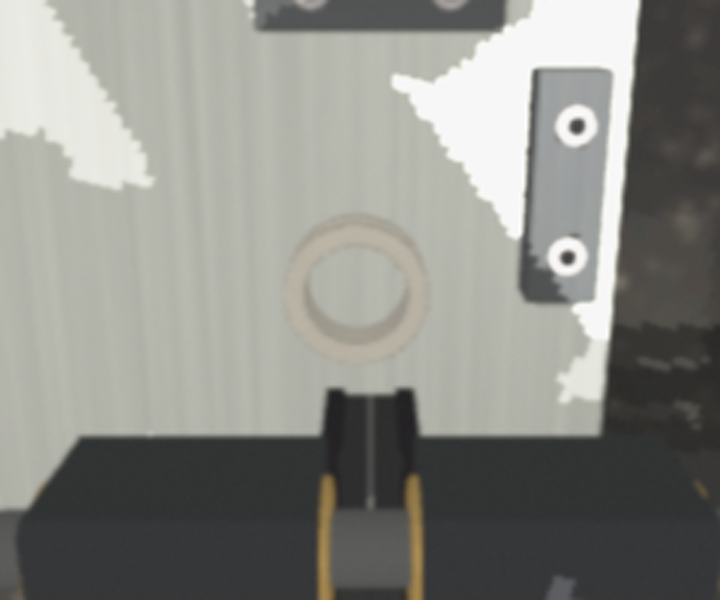

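carry_out:
  moves:
    - [0, -0.25, 0, 0.2, 0, 0, 0]
    - [0, -0.25, 0, 0.5, 0, 0, 0]
    - [0, -0.25, 0, 0.8, 0, 0, 0]
    - [0, -0.25, 0, 1.1, 0, 0, 0]
    - [0, -0.25, 0, 1.4, 0, 0, 0]
    - [0, -0.25, 0, 1.7, 0, 0, 0]
    - [0, -0.25, 0, 2, 0, 0, 0]
    - [0, -0.25, 0, 2.3, 0, 0, 0]
    - [0, -0.25, 0, 2.6, 0, 0, 0]
    - [0, -0.25, 0, 2.9, 0, 0, 0]
    - [0, -0.25, 0, 3.2, 0, 0, 0]
    - [0, -0.25, 0, 3.5, 0, 0, 0]
    - [0, -0.25, 0, 3.7, 0, 0, 0]
    - [0, -0.25, 0, 3.9, 0, 0, 0]
    - [0, -0.25, 0, 4, 0, 0, 0]
    - [0, -0.25, 0, 4, 0, 0, 0]

```text
time: 15.1
position: [0.5623, -0.2585, 0.0401]
tool_rot: [-0.7, -0.092, 0.094, 0.702]
ft_force: [-0.1, -0.3, -0.3]
grip_width: 0.0005
```

```bash
python3 snap.py w11; python3 - <<'E'
from rig import robot
from h import *
print(inpl(robot.get_obs()['position']))
a=cv2.imread('pics/w11.png')[130:330,200:440];cv2.imwrite('pics/w11c.png',cv2.resize(a,None,fx=3,fy=3,interpolation=cv2.INTER_CUBIC))
E
```

```text
15.1 [ 0.56231135 -0.25850579  0.04006424] [-0.61  0.8   1.58  0.    0.76 -0.88] [-0.08 -0.28 -0.35] 0.0005027938422494391
[16.91248596  8.64355985 28.01793043]
```

View pics/w11c.png

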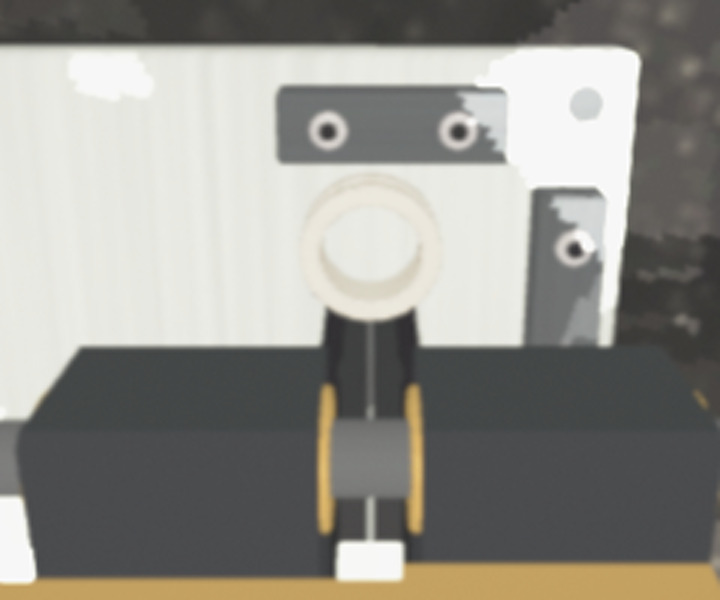

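carry_out:
  moves:
    - [0, 0, 0, 0.1, 0, 0, 0]
    - [0, 0, 0, 0.2, 0, 0, 0]
    - [0, 0, 0, 0.3, 0, 0, 0]
    - [0, 0, 0, 0.3, 0, 0, 0]

```text
time: 15.55
position: [0.5615, -0.2556, 0.0401]
tool_rot: [-0.7, -0.092, 0.094, 0.702]
ft_force: [0.1, 0.5, -0.3]
grip_width: 0.0007
```

carry_out:
  moves:
    - [0, 0, 0, 0.05, 0, 0, 0]
    - [0, 0, 0, 0.1, 0, 0, 0]
    - [0, 0, 0, 0.1, 0, 0, 0]

```text
time: 15.85
position: [0.5614, -0.2549, 0.0401]
tool_rot: [-0.7, -0.092, 0.094, 0.702]
ft_force: [1.1, 0.8, -0.3]
grip_width: 0.0005
```

carry_out:
  moves:
    - [0, 0, 0, 0.05, 0, 0, 0]
    - [0, 0, 0, 0.1, 0, 0, 0]
    - [0, 0, 0, 0.1, 0, 0, 0]

```text
time: 16.15
position: [0.5615, -0.2545, 0.0403]
tool_rot: [-0.701, -0.093, 0.093, 0.701]
ft_force: [-0.4, -1.4, 0.3]
grip_width: 0.0005
```

carry_out:
  moves:
    - [0, 0, 0, 0.05, 0, 0, 0]
    - [0, 0, 0, 0.05, 0, 0, 0]

```text
time: 16.35
position: [0.5616, -0.2543, 0.0404]
tool_rot: [-0.701, -0.093, 0.093, 0.701]
ft_force: [0.5, -3.4, -1.0]
grip_width: 0.0005
```

carry_out:
  moves:
    - [0, 0, 0, 0.05, 0, 0, 0]
    - [0, 0, 0, 0.05, 0, 0, 0]

```text
time: 16.55
position: [0.5617, -0.2541, 0.0405]
tool_rot: [0.701, 0.093, -0.093, -0.701]
ft_force: [1.0, -5.4, 0.3]
grip_width: 0.0003
```

carry_out:
  moves:
    - [0, 0, 0, -0.3, 0, 0, 0]
    - [0, 0, 0, -1, 0, 0, 0]
    - [0, 0, -1, -2, 0, 0, 0]
    - [0, 0, -3, -2.5, 0, 0, 0]
    - [0, 0, -5, -2.5, 0, 0, 0]
    - [0, 0, -5, -2.5, 0, 0, 0]

```text
time: 17.15
position: [0.5692, -0.2788, 0.0932]
tool_rot: [0.701, 0.093, -0.092, -0.701]
ft_force: [0.0, 0.0, 0.5]
grip_width: 0.0006
```

```bash
python3 snap.py w12; python3 - <<'E'
from rig import robot
from h import *
o=robot.get_obs()
print(inpl(o['position']))
for q in((17-30,35,60),(17-30,35,28.5)):print(row(o,pl(*q),G(PY,0)),pl(*q))
a=cv2.imread('pics/w12.png')[60:260,200:440];cv2.imwrite('pics/w12c.png',cv2.resize(a,None,fx=3,fy=3,interpolation=cv2.INTER_CUBIC))
E
```

```text
17.15 [ 0.56924238 -0.27879743  0.09318571] [-0.63  0.73  1.53  0.    0.88 -0.9 ] [0.04 0.02 0.49] 0.0006331128961085822
[ 17.70540933 -11.75623649  79.74168603]
[-3.065  1.975  4.679 -0.     1.572 -0.   ] [ 0.52657819 -0.24086158  0.072     ]
[-3.066  5.125  4.677 -0.     1.572 -0.   ] [ 0.52657819 -0.24086158  0.0405    ]
```

View pics/w12c.png

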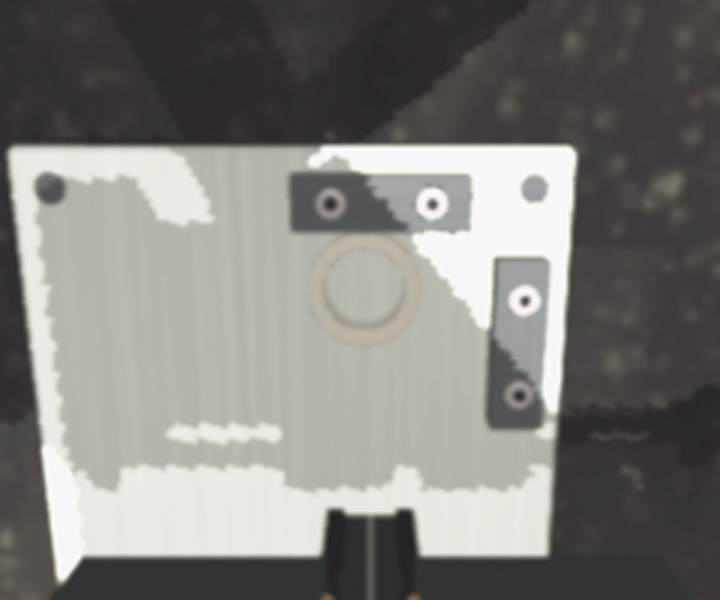

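carry_out:
  moves:
    - [0, -0.3, 0, 0.4, 0, 0.13, 0]
    - [0, -0.6, 0, 0.8, 0, 0.27, 0]
    - [0, -0.9, 0, 1.2, 0, 0.41, 0]
    - [0, -1.2, 0, 1.6, 0, 0.55, 0]
    - [0, -1.5, 0, 2, 0, 0.69, 0]
    - [0, -1.8, 0, 2.4, 0, 0.83, 0]
    - [0, -2.1, 0, 2.8, 0, 0.97, 0]
    - [0, -2.4, 0, 3.2, 0, 1.11, 0]
    - [0, -2.7, 0, 3.6, 0, 1.25, 0]
    - [0, -3, 0, 4, 0, 1.39, 0]
    - [0, -3.1, 0, 4.4, 0, 1.5, 0]
    - [0, -3.2, 0.5, 4.68, 0, 1.572, 0]
    - [0, -3.2, 2, 4.68, 0, 1.572, 0]
    - [0, -3.2, 3.5, 4.68, 0, 1.572, 0]
    - [0, -3.2, 4.5, 4.68, 0, 1.572, 0]
    - [0, -3.2, 5, 4.68, 0, 1.572, 0]
    - [0, -3.2, 5.1, 4.68, 0, 1.572, 0]
    - [0, -3.2, 5.1, 4.68, 0, 1.572, 0]
    - [0, -3.2, 5.1, 4.68, 0, 1.572, 0]

```text
time: 19.1
position: [0.5246, -0.2405, 0.0397]
tool_rot: [-0.561, 0.431, -0.429, 0.561]
ft_force: [-1.2, -0.9, 0.4]
grip_width: 0.0006
```

```bash
python3 snap.py w13; python3 - <<'E'
from rig import robot
from h import *
o=robot.get_obs()
print(inpl(o['position']))
a=cv2.imread('pics/w13.png')[110:310,200:440];cv2.imwrite('pics/w13c.png',cv2.resize(a,None,fx=3,fy=3,interpolation=cv2.INTER_CUBIC))
E
```

```text
19.1 [ 0.52461954 -0.240495    0.03966034] [-0.62  0.77  1.69  0.    0.68  0.68] [-1.21 -0.93  0.38] 0.0005729057993503221
[-14.77666975  35.85172286  27.76054804]
```

View pics/w13c.png

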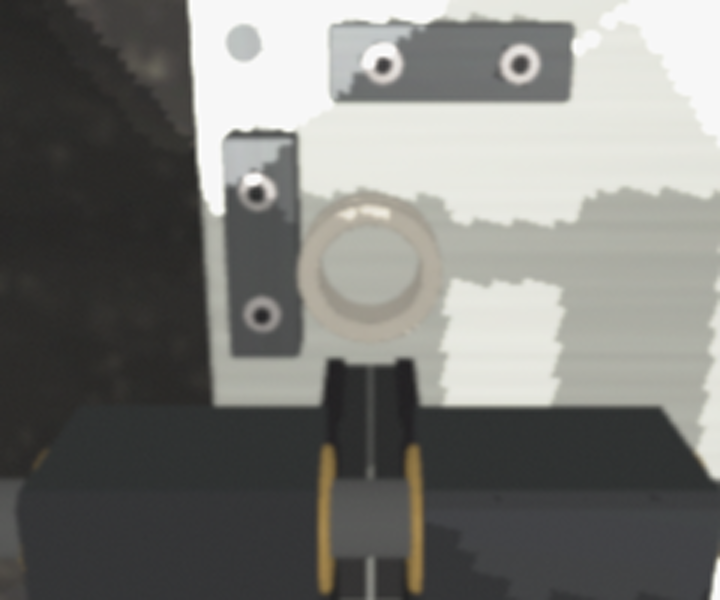

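carry_out:
  moves:
    - [0, 0, 0, 0.3, 0, 0, 0]
    - [0, 0, 0, 0.6, 0, 0, 0]
    - [0, 0, 0, 0.8, 0, 0, 0]
    - [0, 0, 0, 1, 0, 0, 0]
    - [0, 0, 0, 1.2, 0, 0, 0]
    - [0, 0, 0, 1.4, 0, 0, 0]
    - [0, 0, 0, 1.6, 0, 0, 0]
    - [0, 0, 0, 1.8, 0, 0, 0]
    - [0, 0, 0, 2, 0, 0, 0]
    - [0, 0, 0, 2.2, 0, 0, 0]
    - [0, 0, 0, 2.4, 0, 0, 0]
    - [0, 0, 0, 2.5, 0, 0, 0]
    - [0, 0, 0, 2.5, 0, 0, 0]

```text
time: 20.45
position: [0.5486, -0.2336, 0.0391]
tool_rot: [-0.561, 0.431, -0.429, 0.561]
ft_force: [0.3, 0.4, -0.6]
grip_width: 0.0005
```

carry_out:
  moves:
    - [0, 0, 0, 0.05, 0, 0, 0]
    - [0, 0, 0, 0.1, 0, 0, 0]
    - [0, 0, 0, 0.15, 0, 0, 0]
    - [0, 0, 0, 0.15, 0, 0, 0]

```text
time: 20.85
position: [0.5499, -0.2333, 0.0392]
tool_rot: [-0.561, 0.431, -0.429, 0.561]
ft_force: [-0.8, 0.2, -0.4]
grip_width: 0.0005
```

```bash
python3 snap.py w14; python3 - <<'E'
from rig import robot
from h import *
o=robot.get_obs()
print(inpl(o['position']))
a=cv2.imread('pics/w14.png')[130:330,200:440];cv2.imwrite('pics/w14c.png',cv2.resize(a,None,fx=3,fy=3,interpolation=cv2.INTER_CUBIC))
E
```

```text
20.85 [ 0.54990249 -0.23331858  0.03917122] [-0.59  0.79  1.64  0.    0.72  0.72] [-0.75  0.2  -0.42] 0.00048092655540739554
[11.46255955 36.2751157  27.1617496 ]
```

View pics/w14c.png

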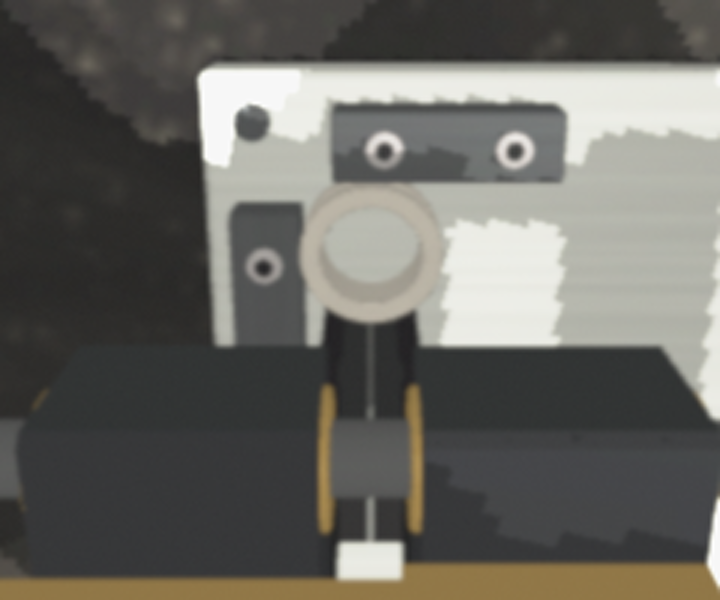

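Close; step gently until the force shows contact.

carry_out:
  moves:
    - [0, 0, 0, 0.05, 0, 0, 0]
    - [0, 0, 0, 0.1, 0, 0, 0]
    - [0, 0, 0, 0.1, 0, 0, 0]

```text
time: 21.2
position: [0.5505, -0.2331, 0.0391]
tool_rot: [0.561, -0.432, 0.429, -0.561]
ft_force: [-1.2, -1.3, 1.2]
grip_width: 0.0005
```

carry_out:
  moves:
    - [0, 0, 0, 0.05, 0, 0, 0]
    - [0, 0, 0, 0.05, 0, 0, 0]

```text
time: 21.4
position: [0.5506, -0.233, 0.0391]
tool_rot: [0.561, -0.432, 0.429, -0.561]
ft_force: [-3.5, -2.1, 0.9]
grip_width: 0.0004
```

carry_out:
  moves:
    - [0, 0, 0, 0.05, 0, 0, 0]
    - [0, 0, 0, 0.05, 0, 0, 0]

```text
time: 21.6
position: [0.5508, -0.233, 0.0391]
tool_rot: [0.562, -0.432, 0.428, -0.561]
ft_force: [-4.5, -2.5, 1.9]
grip_width: -0.0002
```

carry_out:
  moves:
    - [0, 0, 0, -0.2, 0, 0, 0]
    - [0, 0, 0, -0.6, 0, 0, 0]
    - [0, 0, 0, -1.5, 0, 0, 0]
    - [0, 0, -2, -3, 0, 0, 0]
    - [0, 0, -3, -4, 0, 0, 0]
    - [0, 0, -3, -4, 0, 0, 0]
    - [0, 0, -3, -4, 0, 0, 0]

```text
time: 22.3
position: [0.5135, -0.2437, 0.0696]
tool_rot: [-0.561, 0.431, -0.43, 0.561]
ft_force: [0.4, -0.3, -0.9]
grip_width: 0.0003
```

```bash
python3 snap.py w15; python3 - <<'E'
from rig import robot
from h import *
o=robot.get_obs()
print(inpl(o['position']))
a=cv2.imread('pics/w15.png')[60:210,240:420];cv2.imwrite('pics/w15c.png',cv2.resize(a,None,fx=4,fy=4,interpolation=cv2.INTER_CUBIC))
E
```

```text
22.3 [ 0.51350802 -0.24366202  0.06958974] [-0.64  0.71  1.71  0.    0.72  0.67] [ 0.39 -0.28 -0.87] 0.0003193395688014228
[-26.22065527  35.86579308  57.22157961]
```

View pics/w15c.png

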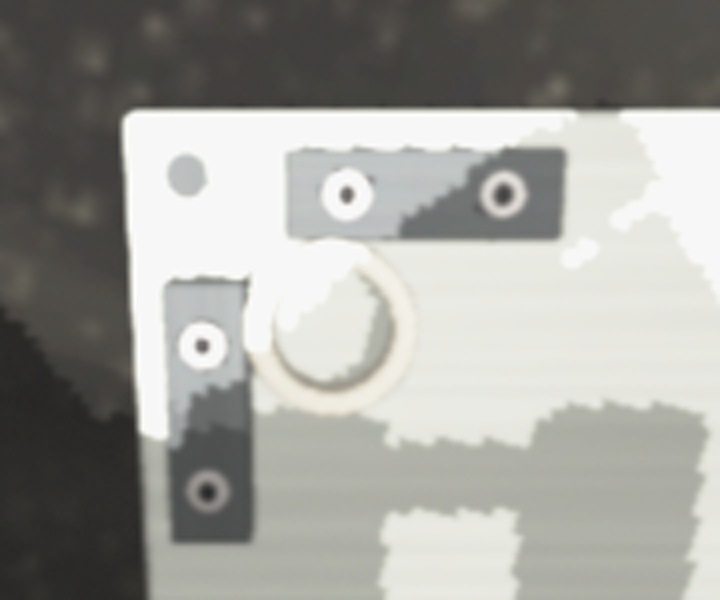

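```bash
python3 - <<'E'
from rig import robot
from h import *
o=robot.get_obs()
for q in((-26,0,60),(35.5,4,60),(35.5,4,28)):print(row(o,pl(*q),G(PY+np.pi/2,0)),pl(*q))
E
```

```text
[ 3.586e+00 -2.850e-01  2.100e-02 -1.000e-03 -1.571e+00 -3.000e-03] [ 0.52308728 -0.27803433  0.072     ]
[ 3.187e+00 -2.920e-01  6.171e+00 -1.000e-03 -1.571e+00 -3.000e-03] [ 0.58145247 -0.25824155  0.072     ]
[ 3.194e+00  2.908e+00  6.175e+00 -1.000e-03 -1.571e+00 -3.000e-03] [ 0.58145247 -0.25824155  0.04      ]
```

carry_out:
  moves:
    - [0, 0.6, -0.3, 0.3, 0, -0.13, 0]
    - [0, 1.2, -0.3, 0.8, 0, -0.27, 0]
    - [0, 1.8, -0.3, 1.4, 0, -0.41, 0]
    - [0, 2.4, -0.3, 2, 0, -0.55, 0]
    - [0, 2.9, -0.3, 2.6, 0, -0.69, 0]
    - [0, 3.2, -0.3, 3.2, 0, -0.83, 0]
    - [0, 3.2, -0.3, 3.8, 0, -0.97, 0]
    - [0, 3.2, -0.3, 4.4, 0, -1.11, 0]
    - [0, 3.2, -0.3, 5, 0, -1.25, 0]
    - [0, 3.2, -0.3, 5.5, 0, -1.39, 0]
    - [0, 3.2, -0.3, 5.9, 0, -1.5, 0]
    - [0, 3.2, -0.3, 6.17, 0, -1.571, 0]
    - [0, 3.2, 0.5, 6.17, 0, -1.571, 0]
    - [0, 3.2, 1.5, 6.17, 0, -1.571, 0]
    - [0, 3.2, 2.3, 6.17, 0, -1.571, 0]
    - [0, 3.2, 2.7, 6.17, 0, -1.571, 0]
    - [0, 3.2, 2.9, 6.17, 0, -1.571, 0]
    - [0, 3.2, 2.9, 6.17, 0, -1.571, 0]
    - [0, 3.2, 2.9, 6.17, 0, -1.571, 0]

```text
time: 24.25
position: [0.5812, -0.2583, 0.0403]
tool_rot: [-0.7, -0.092, 0.093, 0.702]
ft_force: [-0.2, -0.1, -0.4]
grip_width: 0.0004
```

```bash
python3 snap.py w16; python3 - <<'E'
from rig import robot
from h import *
o=robot.get_obs()
print(inpl(o['position']), inpl([.5617,-.2541,.0405]))
a=cv2.imread('pics/w16.png')[110:310,220:440];cv2.imwrite('pics/w16c.png',cv2.resize(a,None,fx=3,fy=3,interpolation=cv2.INTER_CUBIC))
E
```

```text
24.25 [ 0.58121446 -0.25830674  0.04025699] [-0.59  0.82  1.53  0.    0.79 -0.86] [-0.19 -0.07 -0.45] 0.0004165419876538479
[35.34978618  3.94762565 28.4348293 ] [17.49431788 13.11635779 28.5       ]
```

View pics/w16c.png

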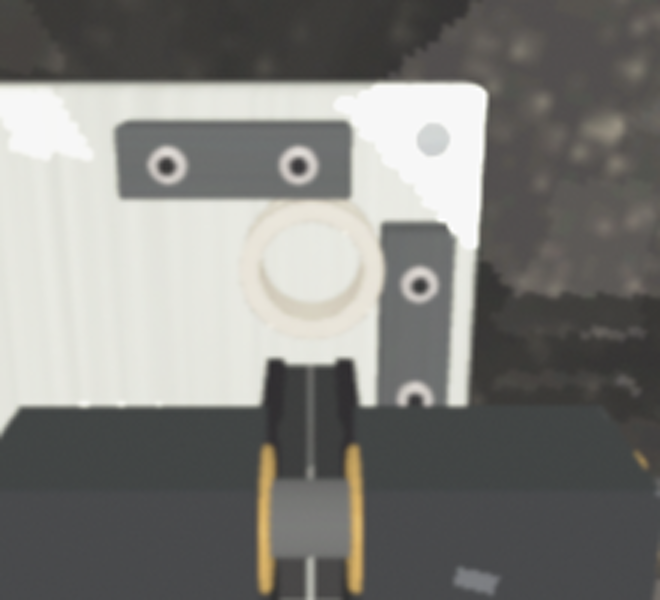

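Ring touches both stops visually; confirm in y with a light press (contact expected near TCP y ≈ 12.5–13 mm).

carry_out:
  moves:
    - [0, 0, 0, 0.2, 0, 0, 0]
    - [0, 0, 0, 0.4, 0, 0, 0]
    - [0, 0, 0, 0.6, 0, 0, 0]
    - [0, 0, 0, 0.7, 0, 0, 0]
    - [0, 0, 0, 0.8, 0, 0, 0]
    - [0, 0, 0, 0.8, 0, 0, 0]

```text
time: 24.9
position: [0.579, -0.2503, 0.0401]
tool_rot: [-0.7, -0.092, 0.093, 0.702]
ft_force: [0.4, -0.0, 0.3]
grip_width: 0.0005
```

carry_out:
  moves:
    - [0, 0, 0, 0.05, 0, 0, 0]
    - [0, 0, 0, 0.05, 0, 0, 0]

```text
time: 25.1
position: [0.5789, -0.25, 0.0401]
tool_rot: [-0.7, -0.092, 0.093, 0.702]
ft_force: [-0.7, 0.3, -0.0]
grip_width: 0.0005
```

carry_out:
  moves:
    - [0, 0, 0, 0.05, 0, 0, 0]
    - [0, 0, 0, 0.05, 0, 0, 0]

```text
time: 25.3
position: [0.5789, -0.2498, 0.0401]
tool_rot: [-0.7, -0.092, 0.093, 0.702]
ft_force: [-0.4, -1.0, -0.1]
grip_width: 0.0005
```

carry_out:
  moves:
    - [0, 0, 0, 0.05, 0, 0, 0]
    - [0, 0, 0, 0.05, 0, 0, 0]

```text
time: 25.5
position: [0.5789, -0.2496, 0.0402]
tool_rot: [-0.701, -0.092, 0.093, 0.701]
ft_force: [-0.7, -2.6, -0.7]
grip_width: 0.0002
```

carry_out:
  moves:
    - [0, 0, 0, 0.05, 0, 0, 0]
    - [0, 0, 0, 0.05, 0, 0, 0]

```text
time: 25.7
position: [0.579, -0.2495, 0.0403]
tool_rot: [-0.701, -0.092, 0.093, 0.701]
ft_force: [1.0, -4.2, -0.3]
grip_width: 0.0007
```

```bash
python3 - <<'E'
from rig import robot
from h import *
o=robot.get_obs()
print(inpl(o['position']),o['ft_force'])
E
```

```text
[35.37034915 13.1288175  28.34138946] [ 1.02219901 -4.22806138 -0.32519348]
```

carry_out:
  moves:
    - [0, 0, 0, -0.2, 0, 0, 0]
    - [0, 0, 0, -0.6, 0, 0, 0]
    - [0, 0, 0, -1.5, 0, 0, 0]
    - [0, 0, -2, -3, 0, 0, 0]
    - [0, 0, -5, -4, 0, 0, 0]
    - [0, 0, -6, -5, 0, 0, 0]
    - [0, 0, -6, -5, 0, 0, 0]
    - [0, 0, -6, -5, 0, 0, 0]

```text
time: 26.5
position: [0.5909, -0.2964, 0.0991]
tool_rot: [-0.7, -0.091, 0.094, 0.702]
ft_force: [-0.7, -0.1, 0.2]
grip_width: 0.0005
```

```bash
python3 snap.py w17; python3 - <<'E'
from rig import robot
from h import *
a=cv2.imread('pics/w17.png')[60:210,240:420];cv2.imwrite('pics/w17c.png',cv2.resize(a,None,fx=4,fy=4,interpolation=cv2.INTER_CUBIC))
s=robot.camera('side')[155:285,230:390,::-1];cv2.imwrite('pics/side17.png',cv2.resize(s,None,fx=4,fy=4,interpolation=cv2.INTER_CUBIC))
print(robot.get_obs()['time'])
E
```

```text
26.5 [ 0.59085427 -0.29643719  0.09909379] [-0.63  0.76  1.44  0.    0.95 -0.9 ] [-0.75 -0.06  0.23] 0.000456313170663542
26.6
```

View pics/w17c.png

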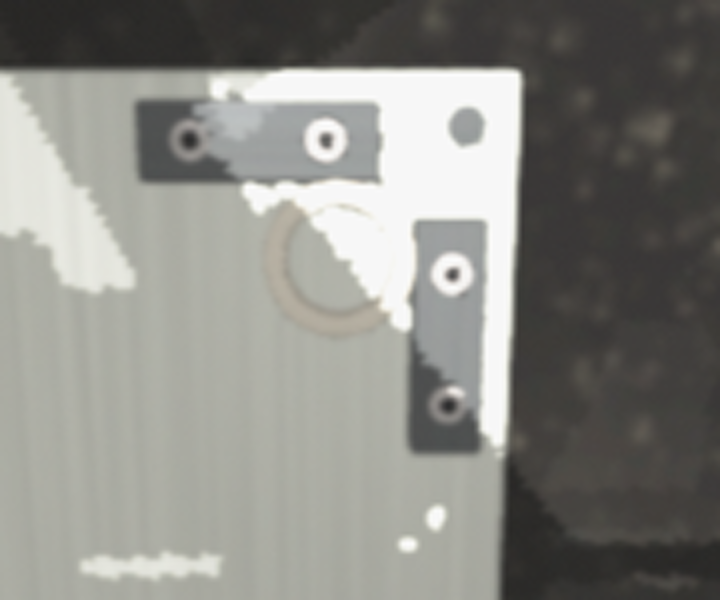

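View pics/side17.png

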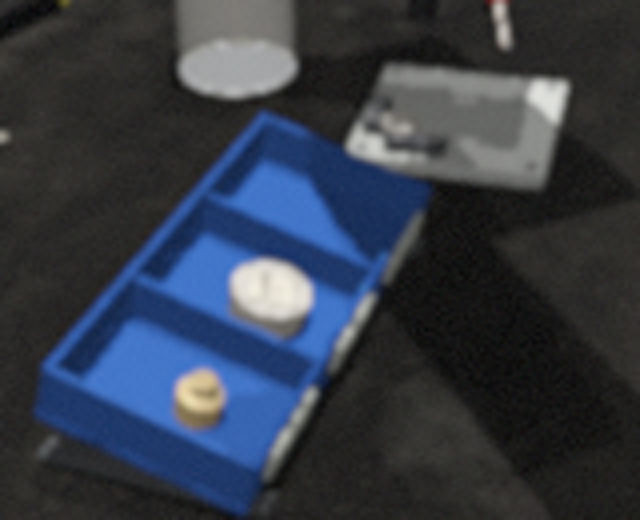

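```bash
python3 - <<'E'
from h import *
print(ringfit('w17',240,60,4,(263,182,417,338)))
print(ringfit('w15',240,60,4,(243,238,415,416)))
import pickle
for n in('w15','w17'):
    o,p=pickle.load(open(f'pics/{n}.pkl','rb'));T=tool(o)
    th=np.linspace(0,2*np.pi,60);e=np.c_[np.cos(th),np.sin(th)]*13.8+36.2
    a=cv2.imread(f'pics/{n}.png');S=6;a=cv2.resize(a[90:180,260:370],None,fx=S,fy=S,interpolation=cv2.INTER_CUBIC)
    for pts,col in((np.array([pl(x,y,12) for x,y in e]),(0,0,255)),(np.array([pl(50,y,10) for y in(0,44)]),(0,255,0)),(np.array([pl(x,50,10) for x in(0,44)]),(0,255,0))):
        q=((proj(p,pts,T)-[260,90]+.5)*S-.5).astype(np.int32);cv2.polylines(a,[q],False,col,1)
    cv2.imwrite(f'pics/{n}o.png',a)
E
```

```text
(array([37.06876304, 36.22220513,  0.        ]), array([ 0.2, -0.1, -0.2,  0.1]))
(array([36.90825542, 36.74085996,  0.        ]), array([-0.2, -0.1,  0.2,  0.1]))
```

View pics/w15o.png

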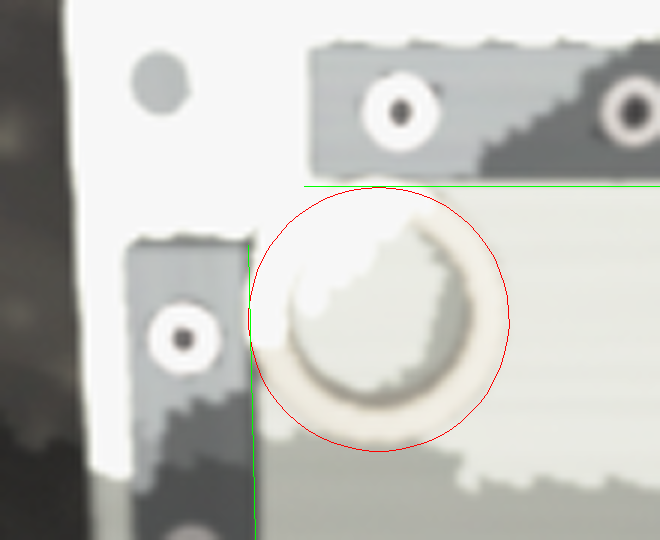

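View pics/w17o.png

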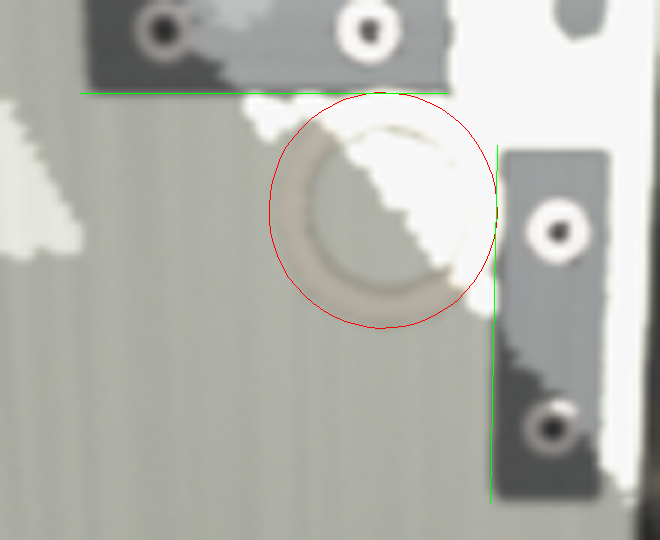

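```bash
python3 - <<'E'
from rig import robot
print(robot.hand_in(), robot.get_obs()['time'])
E
```

```text
the job is handed in; nothing more can be done
the job is handed in; nothing more can be done
```

I picked the ring out of its tray compartment and laid it flat on the plate, clear of the stops. With the closed fingers I pushed it along the plate in +x, then +y to one stop, then +x to the other. I finished with a light press in +y, backed off and handed in at about 26.6 s.

**Contact checks:**
- **y stop:** the two presses met it at the same tool position, 13.12 and 13.13 mm, at about 4–5 N.
- **x stop:** the push met it at about 5 N. I checked it afterwards only by camera, not with a second press.

**Last pictures:** the ring sits against both stop faces. The brass weight and the tin are in their compartments, and the gripper is about 5 cm clear of the ring.

**Disagreements:** against the nominal target of 36.2, 36.2 mm on the plate, the last picture put the ring at x = 37.1, y = 36.2 mm. The picture before that gave x = 36.9, y = 36.7 mm. The x stop's face also appeared about 1 mm further out in the pictures, so I took this as the cameras' calibration offset (good to about 2 mm). One plate fit also gave its height 2.6 mm low, which I did not use.

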